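Gauge how far down the halva lies in its tin and lock the depth gauge

ROBOT

A 6-joint arm with a two-finger parallel gripper is mounted at the origin on the work surface. World frame = base frame: x ahead of the robot, y to its left, z up, the work surface at z = 0. Lengths are in mm, angles in rad, forces in N, time in s.
With the tool pointing down it reaches from about 400 to 925 mm from the base axis. Payload 12.5 kg.
Tool frame: the origin (TCP) lies on the mounting face of the last link; the fingertips stand 190 mm ahead of it and the grasp point (between the pads) lies 171 mm ahead of it; z points along the fingers, y is the line along which they close (so a half turn about z gives the same grasp; the last joint's range is limited). The gripper opens to 95 mm and grips with 3 to 60 N. Pads are 20 mm wide; open, the fingers measure 119 mm over their backs; the gripper's body (75 mm by 180 mm) begins 59 mm behind the grasp point.
Start: joints at [1.053, 0.491, 1.559, -0, 1.092, -0.106], TCP at [250.139, 572.761, 404.761] pointing down, gripper open.
Joint ranges: [-3.1, 3.1], [-0.84, 2.19], [0.05, 2.79], [-1.13, 4.28], [0.06, 2.93], [-2.69, 2.69]. Speed limits (rad/s): [2.22, 2.22, 2.79, 3.14, 3.14, 3.14].

INTERFACE

Orientations are given as [roll, pitch, yaw] about the fixed x, y, z axes, in that order (R = Rz(yaw) Ry(pitch) Rx(roll)).
In Python, from cell import env gives the robot as it stands.
- The arm moves only by the tool carry_out, never from a script. Its argument "series" is a list of rows, each a list of 5 numbers: the shift along the tool's x, y, z in m, then the turn about the tool's z in degrees, then the opening, from 0 (shut) to 1 (fully open). A call has 1 to 20 rows; each row is the pose to reach, as a shift and turn from the pose commanded when the call began, along the tool's axes at that moment; what a row does not reach only later rows make up. A row lasts 1/8 s, in which the tool goes at most 62.5 mm and 10.7 degrees, less where a joint would pass 70% of its speed; a pose out of reach is approached as far as the arm can. A call with a gripper value outside its range is refused whole. The fingers move at their own pace and stop on an object; the grip force is fixed at half the most. Time passes only in rows, so rows that repeat a pose let the fingers close. It gives the time, the measured TCP pose, the force, the opening and the grip force at its end, in the units of the state.
- env.state(): the state, without advancing time (a new reading comes with each control period).
- env.read_camera(name): name is "scene" or "top" or "wrist"; returns (picture, depth): 420x560x3 uint8, red, green, blue; 420x560 float32, mm along the optical axis (not along the pixel's ray), 0 where there is no reading.
- env.get_calibration(name): a dict with "intrinsics" (3x3 intrinsics, pixels), "cam_to_world" (4x4, takes a point from camera to world coordinates); the wrist camera has in their place "T_tool_cam" (4x4, takes a point from camera to tool coordinates, whose origin is the TCP and whose axes are the flange's). Camera axes: x right, y up, looking along -z (the intrinsics and any distortion apply to the point x, -y, -z); pixel columns grow to the right and rows downward; lengths in mm; the calibration is good to about 2 mm. A picture is of the moment at which its call begins: read the wrist's pose just before it. get_calibration takes no time and is no camera call.
- env.job_done(): hands the job in; it is judged then, once.
The state is a dict: "t": time; "joints": joint angles; "qvel": joint speeds; "tau": joint torques, N m; "eef_pos": TCP position; "tcp_rot": TCP orientation; "ft_force": force on the tool from outside, world axes, zero at the start; "moment": the same for the moment, N m; "opening": opening from 0.0 (shut) to 1.0 (fully open); "grip_force": force on a finger pad.
Only numpy, scipy, OpenCV 4.12 (cv2) and the standard library are available. Lean on these libraries where they do the work, as an engineer would, in place of code of your own. Each camera call takes 0.05 s, during which the arm holds its last target. There are 200 camera calls.

TASK

The depth gauge lies across the halva tin: hold its T-shaped grip, lower the probe until its foot touches the halva, and, keeping it in light contact, turn the grip clockwise (seen from above) to its stop so that the gauge is locked at that depth; then let go. Press gently so as not to dent the halva, leave the gauge sitting flat across the tin with its foot still touching, and leave the jar, bowl and spatula where they are.

Things in the scene. Friction and masses are not known exactly. Their poses are not given: they have to be found in the camera images.
- tin: Fixed open aluminium tin, 240 long (its x) by 160 wide (its y) by 100 tall, walls 3 thick, part filled with a firm flat slab of pale halva that yields about 1 to 8 N. The slab's level differs from tin to tin and is not measured: its top lies somewhere between 38 and 75 below the rim. Origin at the centre of the tin's underside, on the counter; z up. It does not move.
- gauge: Loose steel depth gauge (0.55 kg in all) lying across the tin: a beam 44 (its x) by 190 (its y, across the tin) by 12 thick on the two long rims, with lugs 8 deep just inside the walls (2 play), and a dark guide block 46 by 31, rising 36 above the beam's underside, in the middle, through which the probe rod runs straight down. Origin at the middle of the beam's underside, at rim height (100 above the counter); z up.
- probe: The sliding part of the gauge: vertical oval steel rod, 8 to 10 thick, with a round foot 18 across at its lower end and the T-grip on top. Slides up and down in the gauge (70 travel, down from the top position) against a drag of about 2.5 N and stays where it is left while unlocked. This entry's origin lies on the rod's axis, 12 above the underside of the foot; the axes are the gauge's.
- grip (a point): Centre of the black T-grip on top of the probe rod: an upright bar 46 long (this point's x), 12 thick (its y) and 30 tall, 147 above the underside of the foot. Pinch it across its 12 thickness. Before locking its x axis is parallel to the gauge's x axis; it turns with the grip. At the probe's lowest position the grip's underside is still 14 above the guide block.
- lock (a joint): Turn of the T-grip and rod about the vertical, rad: 0 unlocked (start), grows clockwise seen from above, stop at 1.3. From about 0.75 the oval rod wedges in the guide and at the stop the slide is held (lifting the grip then lifts the whole gauge); takes about 0.1 N m.
- jar: Loose closed glass jar, 64 across, 85 tall, beside the tin. Origin at the centre of its underside.
- bowl: Loose small steel bowl, 90 across, 45 tall, on the other side of the tin. Origin at the centre of its underside.
- spatula: Loose spatula, 200 long, lying beyond the far end of the tin. Origin under its middle, its x along its length.
Mind the look-alikes: they are no part of the job. Leave any orange look-alike of the gauge alone.

How it is judged:
By the outcome, as a careful person would: the job done as asked, in the order asked, and still so for the second after the job is handed in, with the robot touching nothing.
It also fails if it takes over 48 s, if anything falls off the work surface, if the arm or the gripper's body presses on something with over 40 N, if the wrist force passes 120 N, or if a joint passes its speed limit or range.

## Working session

There is one attempt and no reset: what is moved stays moved. The work goes in short steps, Python scripts to look and compute and a tool call to move; the robot and the scene stay as the last step left them, time stands still between calls to the robot, and variables do not carry over. Pictures are saved under pics/ and viewed, at most 10 in all, crops included, and the job is handed in when it is done.

Besides the shell and the picture viewer there is one more tool, called after "Emit:" by a JSON object that holds its "op" and its "data", one argument or row to a line. carry_out: Moves the arm, as the interface text tells. Its arguments: {"type":"object","properties":{"series":{"type":"array","items":{"type":"array","items":{"type":"number"}}}},"required":["series"]}

```bash
mkdir -p pics; ls
cat > h.py <<'E'
import numpy as np, cv2
from cell import env
from scipy.spatial.transform import Rotation as R
def look(n):
    s=env.state(); p,d=env.read_camera(n); c=env.get_calibration(n)
    K=np.array(c["intrinsics"])
    if n=="wrist":
        T=np.eye(4); T[:3,:3]=R.from_euler('xyz',s["tcp_rot"]).as_matrix(); T[:3,3]=s["eef_pos"]; T=T@np.array(c["T_tool_cam"])
    else: T=np.array(c["cam_to_world"])
    return p,d,K,T
def cloud(d,K,T):
    v,u=np.mgrid[:d.shape[0],:d.shape[1]]
    P=np.stack([(u-K[0,2])/K[0,0]*d,-(v-K[1,2])/K[1,1]*d,-d],-1)
    W=P@T[:3,:3].T+T[:3,3]; W[d==0]=np.nan
    return W
def save(n,p): cv2.imwrite("pics/"+n+".png",cv2.cvtColor(p,cv2.COLOR_RGB2BGR))
E
python3 - <<'E'
from h import *
for n in("top","scene"):
    p,d,K,T=look(n); np.savez(n,p=p,d=d,K=K,T=T); save(n,p)
    print(n,K.tolist(),T.round(2).tolist(),(d>0).mean(), [k for k in env.get_calibration(n)])
print(env.state())
E
```

```text
pics
top [[539.0548665107368, 0.0, 278.9461684912421], [0.0, 539.0548665107368, 214.42512849922204], [0.0, 0.0, 1.0]] [[0.03, 1.0, -0.06, 459.41], [-1.0, 0.03, -0.01, 41.28], [-0.01, 0.06, 1.0, 1285.97], [0.0, 0.0, 0.0, 1.0]] 0.9956760204081633 ['intrinsics', 'cam_to_world']
scene [[406.4986706868107, 0.0, 280.04994167344887], [0.0, 406.4986706868107, 212.20646491564983], [0.0, 0.0, 1.0]] [[-0.35, -0.72, 0.6, 1164.99], [0.94, -0.27, 0.22, 268.6], [0.01, 0.64, 0.77, 964.87], [0.0, 0.0, 0.0, 1.0]] 0.9959863945578231 ['intrinsics', 'cam_to_world']
{'t': 0.1, 'joints': array([ 1.05337273e+00,  4.91512681e-01,  1.55934810e+00,  3.41564755e-05,
        1.09170234e+00, -1.05633373e-01]), 'qvel': array([-0.0006944 , -0.00149143, -0.00013006,  0.00037419, -0.00161114,
       -0.0006451 ]), 'tau': array([ 1.73969827e-03, -6.13622332e+01, -2.58603090e+01,  6.93647400e-02,
        4.70383116e-02, -8.26382529e-05]), 'eef_pos': array([250.14693338, 572.74539183, 404.22568552]), 'tcp_rot': array([-3.14063079e+00, -1.32450017e-04,  2.72978661e+00]), 'ft_force': array([-0.09233796,  0.59736697,  0.25400289]), 'moment': array([ 0.00231103,  0.01864521, -0.0222194 ]), 'grip_force': 0.0, 'opening': 0.9983231307979833}
```

View pics/top.png

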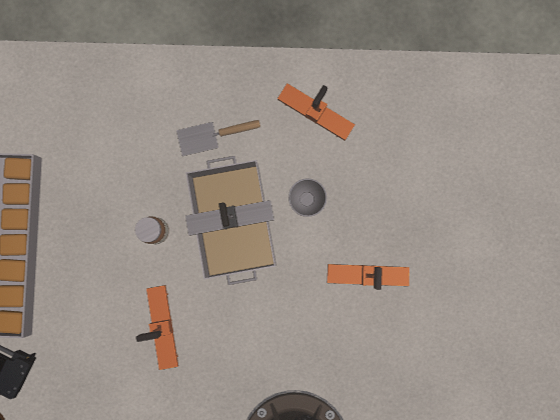

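View pics/scene.png

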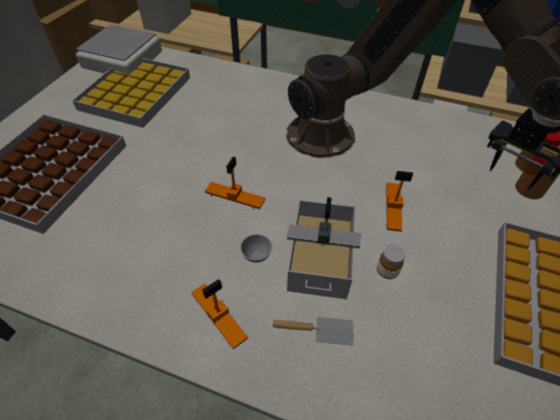

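The top view shows four gauge-shaped things: a steel one lying across the tin at about (230,217), and orange ones at (316,112), (368,275) and (162,328). The steel one on the tin fits the description. The jar is at (151,230), the bowl at (307,198) and the spatula at (218,135). Next I measure it and confirm with a crop.

Run:
```python
from h import *
z=np.load("top.npz"); p,d,K,T=z["p"],z["d"],z["K"],z["T"]
W=cloud(d,K,T); X=W.reshape(-1,3)
save("crop",cv2.resize(p[150:290,130:340],None,fx=3.5,fy=3.5,interpolation=cv2.INTER_CUBIC))
v,u=np.mgrid[:420,:560]
roi=(u>175)&(u<285)&(v>155)&(v<285)
def rect(m,name):
    m=m.astype(np.uint8); n,l,st,c=cv2.connectedComponentsWithStats(m)
    i=1+np.argmax(st[1:,4]); pts=W[l==i]
    r=cv2.minAreaRect(pts[:,:2].astype(np.float32)); print(name,st[i,4],r,"z",np.median(pts[:,2]).round(1),"mean",pts.mean(0).round(1)); return pts
z_=W[...,2]
g=p.astype(int)
rect(roi&(z_>100.)&(z_<122)&(g.min(-1)>90),"beam")
rect(roi&(z_>145),"grip")
for lo in range(120,260,10): print(lo,(roi&(z_>lo)&(z_<=lo+10)).sum(),end="; ")
sl=roi&(z_>15)&(z_<75)&(g[...,0]-g[...,2]>30); print("\nhalva");rect(sl,"halva")
z=np.load("scene.npz"); 
W2=cloud(z["d"],z["K"],z["T"]); v,u=np.mgrid[:420,:560]
m=(u>310)&(u<345)&(v>190)&(v<225)&(z["p"].max(-1)<70)&(W2[...,2]>130)
print("grip scene",m.sum(),np.nanmin(W2[m],0),np.nanmax(W2[m],0),np.nanmedian(W2[m],0))
```

```text
beam 719 ((532.815673828125, 106.87200927734375), (44.091251373291016, 78.65999603271484), 11.97805404663086) z 111.8 mean [532.7 106.7 111.8]
grip 180 ((520.9202880859375, 160.8083953857422), (45.07062911987305, 12.315109252929688), 12.179231643676758) z 234.1 mean [520.7 159.8 229.3]
120 11; 130 152; 140 5; 150 2; 160 1; 170 2; 180 0; 190 1; 200 5; 210 13; 220 10; 230 145; 240 0; 250 0; 
halva
halva 2751 ((454.3283386230469, 146.3986358642578), (99.29369354248047, 149.80538940429688), 12.003352165222168) z 37.2 mean [454.3 146.3  37.3]
grip scene 138 [500.47340407 141.63182705 134.43091247] [548.4717902  169.66151526 238.76206849] [528.87626033 160.34140516 231.29216855]
```

View pics/crop.png

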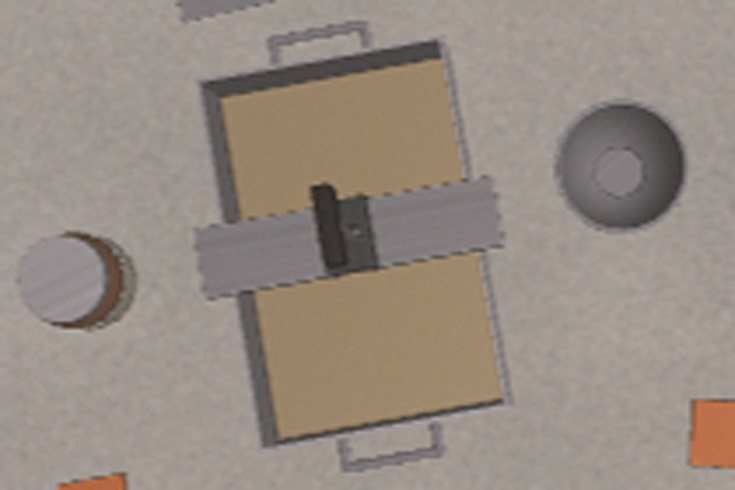

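The crop confirms it: the steel gauge across the tin, guide block at about (355,230) of the crop and black grip at (328,227), leaning left because of its height. Grip top is at z 234 and the halva at about 37. Moving above the grip.

Emit:
{"op": "carry_out", "data": {
  "series": [
    [0, 0, -0.06, 0, 1],
    [-0.05, -0.033, -0.086, -9, 1],
    [-0.1, -0.065, -0.086, -18, 1],
    [-0.15, -0.098, -0.086, -27, 1],
    [-0.2, -0.13, -0.086, -35.7, 1],
    [-0.25, -0.163, -0.086, -35.7, 1],
    [-0.3, -0.196, -0.086, -35.7, 1],
    [-0.35, -0.228, -0.086, -35.7, 1],
    [-0.4, -0.261, -0.086, -35.7, 1],
    [-0.413, -0.27, -0.086, -35.7, 1],
    [-0.413, -0.27, -0.086, -35.7, 1],
    [-0.413, -0.27, -0.086, -35.7, 1]
  ]
}}

```text
t: 1.6
eef_pos: [519.9, 161.1, 490.7]
tcp_rot: [3.141, -0.0, -2.929]
ft_force: [-0.1, 0.6, -0.9]
opening: 1.001
grip_force: 0.0
```

Run:
```python
from h import *
p,d,K,T=look("wrist"); np.savez("w",p=p,d=d,K=K,T=T); save("w1",p)
s=env.state(); print(s["t"],s["eef_pos"],s["tcp_rot"],s["ft_force"],T.round(2).tolist())
W=cloud(d,K,T); near=np.hypot(W[...,0]-521,W[...,1]-160)<60
g=p.astype(int)
def rect(m,name):
    n,l,st,c=cv2.connectedComponentsWithStats(m.astype(np.uint8)); i=1+np.argmax(st[1:,4]); q=W[l==i]
    print(name,len(q),cv2.minAreaRect(q[:,:2].astype(np.float32)),np.median(q[:,2]).round(1),c[i])
rect(near&(W[...,2]>228)&(W[...,2]<240),"grip top")
rect((np.abs(W[...,2]-136)<4)&near,"guide")
rect((g[...,0]-g[...,2]>30)&(W[...,2]>15)&(W[...,2]<70),"halva")
```

```text
1.65 [519.86253417 161.19993595 490.80097477] [ 3.14130306e+00 -1.42342192e-05 -2.92878979e+00] [-0.48041529 -1.03495212 -0.54989925] [[-0.21, -0.94, -0.27, 442.77], [0.98, -0.2, -0.06, 143.29], [0.0, -0.28, 0.96, 471.06], [0.0, 0.0, 0.0, 1.0]]
grip top 744 ((521.8256225585938, 157.3436279296875), (45.36940002441406, 11.800378799438477), 12.307689666748047) 235.2 [276.36424731 227.86962366]
guide 655 ((522.3690795898438, 157.40460205078125), (45.8210334777832, 30.824928283691406), 12.181418418884277) 136.3 [277.31603053 198.40458015]
halva 8155 ((458.31854248046875, 144.00177001953125), (107.8992919921875, 151.8990478515625), 12.301490783691406) 37.9 [277.8624157  139.70582465]
```

View pics/w1.png

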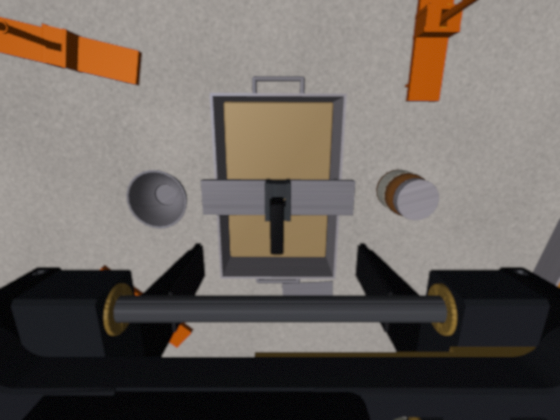

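The wrist view shows the grip at (277,228) between the fingers and the guide at (277,198), on the same axis at (522,157), with yaw matching. Shift slightly, descend and close.

Emit:
{"op": "carry_out", "data": {
  "series": [
    [-0.001, -0.004, 0.03, 0, 0.7],
    [-0.001, -0.004, 0.06, 0, 0.5],
    [-0.001, -0.004, 0.085, 0, 0.5],
    [-0.001, -0.004, 0.1, 0, 0.5],
    [-0.001, -0.004, 0.1, 0, 0.5],
    [-0.001, -0.004, 0.1, 0, 0],
    [-0.001, -0.004, 0.1, 0, 0],
    [-0.001, -0.004, 0.1, 0, 0],
    [-0.001, -0.004, 0.1, 0, 0],
    [-0.001, -0.004, 0.1, 0, 0],
    [-0.001, -0.004, 0.1, 0, 0],
    [-0.001, -0.004, 0.1, 0, 0]
  ]
}}

```text
t: 3.15
eef_pos: [522.4, 156.5, 390.8]
tcp_rot: [3.141, 0.0, -2.93]
ft_force: [-1.0, 3.5, 1.4]
opening: 0.127
grip_force: 30.0
```

Emit:
{"op": "carry_out", "data": {
  "series": [
    [0, 0.0007, 0.004, 0, 0],
    [0, 0.0007, 0.01, 0, 0],
    [0, 0.0007, 0.016, 0, 0],
    [0, 0.0007, 0.022, 0, 0],
    [0, 0.0007, 0.026, 0, 0],
    [0, 0.0007, 0.028, 0, 0],
    [0, 0.0007, 0.028, 0, 0]
  ]
}}

```text
t: 4.03
eef_pos: [522.2, 157.0, 362.4]
tcp_rot: [3.142, -0.0, -2.93]
ft_force: [1.0, -1.1, -4.3]
opening: 0.127
grip_force: 30.0
```

Emit:
{"op": "carry_out", "data": {
  "series": [
    [0, 0, 0.001, 0, 0],
    [0, 0, 0.002, 0, 0],
    [0, 0, 0.002, 0, 0]
  ]
}}

```text
t: 4.4
eef_pos: [522.2, 157.0, 360.8]
tcp_rot: [3.142, 0.0, -2.93]
ft_force: [-0.3, -1.4, 0.6]
opening: 0.126
grip_force: 30.0
```

```bash
cat > f.py <<'E'
from h import *
L=[]
for i in range(5): env.read_camera("wrist"); L.append(env.state()["ft_force"])
s=env.state(); print(s["t"],s["eef_pos"].round(2),np.mean(L,0).round(2),np.std(L,0).round(2),s["moment"].round(2))
E
python3 f.py
```

```text
4.65 [522.2  157.01 360.72] [ 0.15 -1.62  0.15] [0.81 0.52 0.35] [-0.25  0.04  0.05]
```

Emit:
{"op": "carry_out", "data": {
  "series": [
    [0, 0, 0.001, 0, 0],
    [0, 0, 0.002, 0, 0],
    [0, 0, 0.002, 0, 0]
  ]
}}

```text
t: 5.03
eef_pos: [522.2, 157.0, 358.6]
tcp_rot: [3.142, -0.0, -2.93]
ft_force: [0.5, -1.8, -1.1]
opening: 0.121
grip_force: 30.0
```

```bash
python3 f.py
```

```text
5.275 [522.22 157.   358.61] [-0.16 -1.54 -1.34] [0.25 0.33 0.67] [-0.33 -0.06 -0.03]
```

Emit:
{"op": "carry_out", "data": {
  "series": [
    [0, 0, 0.001, 0, 0],
    [0, 0, 0.001, 0, 0]
  ]
}}

```text
t: 5.52
eef_pos: [522.2, 157.0, 357.7]
tcp_rot: [3.142, -0.0, -2.93]
ft_force: [-0.8, -2.3, -1.6]
opening: 0.123
grip_force: 30.0
```

```bash
python3 f.py
```

```text
5.775 [522.18 157.01 357.71] [-0.38 -1.89 -0.4 ] [0.3  0.43 0.55] [-0.37 -0.04 -0.01]
```

Emit:
{"op": "carry_out", "data": {
  "series": [
    [0, 0, 0.0005, 0, 0],
    [0, 0, 0.001, 0, 0],
    [0, 0, 0.001, 0, 0]
  ]
}}

```text
t: 6.15
eef_pos: [522.2, 157.0, 356.7]
tcp_rot: [3.142, 0.0, -2.93]
ft_force: [-0.1, -1.2, 0.5]
opening: 0.125
grip_force: 30.0
```

```bash
python3 f.py
```

```text
6.4 [522.21 157.03 356.71] [-0.86 -1.71  0.93] [0.42 0.64 0.41] [-0.4   0.15 -0.05]
```

Emit:
{"op": "carry_out", "data": {
  "series": [
    [0, 0, 0.0005, 0, 0],
    [0, 0, 0.0005, 0, 0]
  ]
}}

```text
t: 6.65
eef_pos: [522.2, 157.0, 356.2]
tcp_rot: [3.142, 0.0, -2.93]
ft_force: [-0.2, -1.6, 1.1]
opening: 0.13
grip_force: 30.0
```

```bash
python3 f.py
```

```text
6.9 [522.22 157.   356.2 ] [-0.67 -2.31  0.24] [0.32 0.67 0.67] [-0.41  0.06  0.01]
```

Emit:
{"op": "carry_out", "data": {
  "series": [
    [0, 0, 0.0005, 0, 0],
    [0, 0, 0.0005, 0, 0]
  ]
}}

```text
t: 7.15
eef_pos: [522.2, 157.0, 355.7]
tcp_rot: [3.142, 0.0, -2.93]
ft_force: [0.0, -2.7, 0.8]
opening: 0.124
grip_force: 30.0
```

```bash
python3 f.py
```

```text
7.4 [522.21 157.   355.73] [-0.44 -2.28  0.24] [0.21 0.37 0.16] [-0.38  0.04  0.05]
```

Emit:
{"op": "carry_out", "data": {
  "series": [
    [0, 0, 0.0005, 0, 0],
    [0, 0, 0.0005, 0, 0]
  ]
}}

```text
t: 7.65
eef_pos: [522.2, 157.0, 355.3]
tcp_rot: [3.142, 0.0, -2.93]
ft_force: [-0.9, -1.5, 2.0]
opening: 0.119
grip_force: 30.0
```

```bash
python3 f.py
```

```text
7.9 [522.22 157.03 355.3 ] [-1.42 -1.52  2.31] [0.26 0.49 0.23] [-0.4   0.2  -0.04]
```

Emit:
{"op": "carry_out", "data": {
  "series": [
    [0, 0, 0.0003, 0, 0],
    [0, 0, 0.0003, 0, 0]
  ]
}}

```text
t: 8.15
eef_pos: [522.2, 157.0, 355.1]
tcp_rot: [3.141, 0.0, -2.93]
ft_force: [-0.8, -2.2, 4.3]
opening: 0.128
grip_force: 30.0
```

```bash
python3 f.py
```

```text
8.4 [522.24 157.01 355.06] [-1.68 -2.18  5.06] [0.48 0.26 0.66] [-0.44  0.4   0.01]
```

Contact is clear now: +2 N, then +5 N within 0.8 mm, at TCP z 355.1. That is 35.7 mm of travel against 35 expected. Turning clockwise.

Emit:
{"op": "carry_out", "data": {
  "series": [
    [0, -0.0003, 0, 0, 0],
    [0, -0.0003, 0, 7, 0],
    [0, -0.0003, 0, 14, 0],
    [0, -0.0003, 0, 21, 0],
    [0, -0.0003, 0, 28, 0],
    [0, -0.0003, 0, 35, 0],
    [0, -0.0003, 0, 40, 0],
    [0, -0.0003, 0, 40, 0]
  ]
}}

```text
t: 9.4
eef_pos: [522.3, 157.1, 355.0]
tcp_rot: [3.14, -0.0, 2.655]
ft_force: [-1.7, 3.8, 5.1]
opening: 0.122
grip_force: 30.0
```

```bash
python3 f.py
```

```text
9.65 [522.3  157.02 355.06] [-1.07  4.57  5.12] [0.64 0.64 1.05] [ 1.05  0.25 -0.  ]
```

Emit:
{"op": "carry_out", "data": {
  "series": [
    [0.0001, 0.0003, 0, 6, 0],
    [0.0001, 0.0003, 0, 12, 0],
    [0.0001, 0.0003, 0, 18, 0],
    [0.0001, 0.0003, 0, 24, 0],
    [0.0001, 0.0003, 0, 29, 0],
    [0.0001, 0.0003, 0, 33, 0],
    [0.0001, 0.0003, 0, 33, 0]
  ]
}}

```text
t: 10.52
eef_pos: [522.6, 157.3, 355.1]
tcp_rot: [3.14, -0.0, 2.08]
ft_force: [0.3, 5.0, 2.5]
opening: 0.126
grip_force: 30.0
```

```bash
python3 f.py
```

```text
10.775 [522.57 157.28 355.07] [1.1  5.35 3.53] [0.4  0.42 0.35] [ 1.08 -0.19  0.03]
```

Emit:
{"op": "carry_out", "data": {
  "series": [
    [0, 0, 0, 1, 0],
    [0, 0, 0, 2, 0],
    [0, 0, 0, 3, 0],
    [0, 0, 0, 4, 0],
    [0, 0, 0, 4, 0]
  ]
}}

```text
t: 11.4
eef_pos: [522.7, 157.4, 355.1]
tcp_rot: [3.139, 0.0, 2.012]
ft_force: [2.2, 6.5, 2.8]
opening: 0.125
grip_force: 30.3
```

```bash
python3 f.py
python3 - <<'E'
from h import *
p,d,K,T=look("wrist"); save("w2",p[100:420]); print(env.state()["tcp_rot"])
W=cloud(d,K,T); g=p.astype(int)
m=(abs(W[...,2]-112)<5)&(np.hypot(W[...,0]-522,W[...,1]-157)<110)&(g.min(-1)>80)
q=W[m]; print(cv2.minAreaRect(q[:,:2].astype(np.float32)),np.median(q[:,2]))
E
```

```text
11.65 [522.73 157.44 355.09] [2.25 6.7  2.54] [0.56 0.36 0.65] [ 1.3  -0.48  0.65]
[3.13921937e+00 2.04345821e-04 2.01261600e+00]
((522.7791748046875, 155.67678833007812), (45.26272201538086, 190.30020141601562), 10.826936721801758) 112.40216016287535
```

View pics/w2.png

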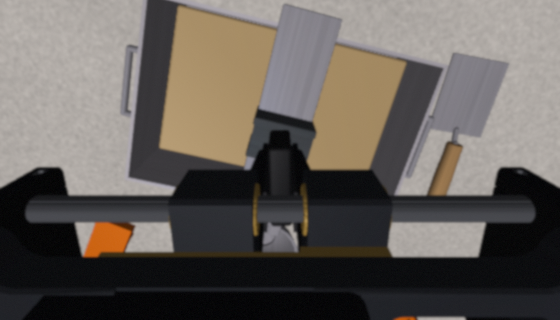

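Stop reached: 77° turned, with the torque rising from 0.03 to 0.65 N m. The view shows the fingers on the grip and the beam flat (z 112) across the tin. Relaxing the stored force, then releasing.

Emit:
{"op": "carry_out", "data": {
  "series": [
    [0.0004, 0.0004, 0, -0.7, 0],
    [0.0005, 0.0005, 0, -1.5, 0],
    [0.0005, 0.0005, 0, -1.5, 0]
  ]
}}

```text
t: 12.08
eef_pos: [522.9, 157.7, 355.1]
tcp_rot: [3.14, 0.0, 2.036]
ft_force: [4.2, 5.2, 2.3]
opening: 0.125
grip_force: 30.0
```

```bash
python3 f.py
```

```text
12.325 [522.87 157.73 355.1 ] [3.83 3.76 2.21] [0.52 0.47 0.27] [ 0.86 -0.81  0.17]
```

Emit:
{"op": "carry_out", "data": {
  "series": [
    [0, 0, 0, 0, 0.2],
    [0, 0, 0, 0, 0.35],
    [0, 0, 0, 0, 0.5],
    [0, 0, 0, 0, 0.5],
    [0, 0, -0.01, 0, 0.5],
    [0, 0, -0.03, 0, 0.5],
    [0, 0, -0.06, 0, 0.5],
    [0, 0, -0.1, 0, 0.5],
    [0, 0, -0.13, 0, 0.5],
    [-0.05, 0, -0.15, 0, 0.5],
    [-0.05, 0, -0.15, 0, 0.5]
  ]
}}

```text
t: 13.7
eef_pos: [545.5, 111.2, 507.0]
tcp_rot: [3.139, 0.002, 2.033]
ft_force: [-1.0, -0.1, -0.0]
opening: 0.497
grip_force: 0.0
```

Run:
```python
from h import *
s=env.state(); print(s["t"],s["eef_pos"],s["opening"],s["ft_force"])
p,d,K,T=look("wrist"); save("w3",p)
W=cloud(d,K,T); g=p.astype(int); near=np.hypot(W[...,0]-522,W[...,1]-157)<40
q=W[near&(W[...,2]>190)&(W[...,2]<205)]; print("grip",len(q),cv2.minAreaRect(q[:,:2].astype(np.float32)) if len(q) else 0,np.median(q[:,2]))
m=(abs(W[...,2]-112)<6)&(np.hypot(W[...,0]-522,W[...,1]-157)<110)&(g.min(-1)>80)
q=W[m]; print("beam",cv2.minAreaRect(q[:,:2].astype(np.float32)))
A=np.c_[q[:,:2]-[522,157],np.ones(len(q))]; print("plane",np.linalg.lstsq(A,q[:,2],rcond=None)[0])
```

```text
13.7 [545.52255121 111.17194192 506.95522241] 0.49682212560150646 [-1.04970703 -0.07045685 -0.02987573]
grip 576 ((522.1270751953125, 155.64588928222656), (11.367897987365723, 44.79353332519531), 26.897037506103516) 199.3154908639303
beam ((522.4645385742188, 155.7152099609375), (44.09149932861328, 190.37301635742188), 11.202754020690918)
plane [1.99321999e-03 9.27246983e-04 1.12430661e+02]
```

View pics/w3.png

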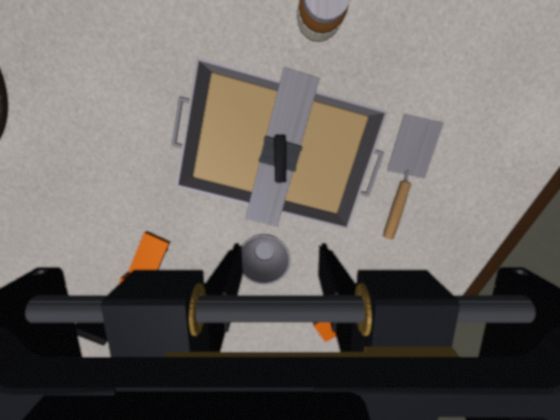

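The view shows the gauge flat across the tin, beam at (285,150), with the grip at (280,158) turned 74.3° (1.30 rad, the stop). The grip top dropped 35.9 mm, which matches contact depth. The gripper is clear of everything.

```bash
python3 -c "
from cell import env; print(env.job_done())"
```

```text
the job is handed in; nothing more can be done
None
```

I lowered the probe until its foot touched the halva (about 5 N at the wrist), turned the grip clockwise to its stop (1.30 rad), let go and handed the job in; the gauge sits flat across the tin and I didn't touch the jar, bowl or spatula.

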